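# Screw a magnifier's lens retaining ring home with the pin spanner

## Task

Take the two-pin lens spanner from its drilled wooden rest, set both its pins in the two holes of the magnifier's retaining ring, and with it screw the ring clockwise until it comes up firm against its shoulder, so that the lens is clamped; stop there, at about 0.4 N m and never above 0.8. Press only lightly, keep the spanner off the glass and the fingers off the ring. Then stand the spanner back in its rest and let go, leaving the other things on the bench as they are.

Things in the scene. Friction and masses are not known exactly. Their poses are not given: they have to be found in the camera images.
- ring: bright metal retaining ring screwed into the black magnifier barrel, face up: 92 mm outside, 62 mm inside, its flat face 63.7 to 64.4 mm above the bench at the start. Origin on its axis at the level of the face, z up; x points to one of its two holes. The holes lie at x = +38 and -38 mm, are 6.6 mm wide and 6 mm deep (blind). Clockwise from above tightens; coarse thread, it sinks 6 mm a turn
- spanner: lens spanner, 116 mm long, 54 mm high, about 200 g: a steel bar with two dark legs (14 mm square) and brass screws, each leg ending in a steel pin 5 mm thick and 9 mm long with a bevelled tip. It starts upright in its rest. Origin midway between the pin tips, x along the bar, z up; the pins stand at x = +38 and -38 mm, the same whichever way round
- grip (a point): middle of the spanner's black grip sleeve, which is 40 mm long (along x), 12 mm thick (y, the way to pinch it from above) and 18 mm high; 44 mm above the pin tips
- pin_a (a point): centre of the tip of the pin at the spanner's +x end
- pin_b (a point): centre of the tip of the pin at the spanner's -x end
- lens: round magnifier glass, 88 mm across, loose in the barrel under the ring, bulging up in the ring's opening to 6 mm below its face. Origin at the centre of its underside. The ring needs 0.65 to 1.35 rad more: first against under 0.1 N m, up to 0.2 once it bears on the glass, then its shoulder is home and the torque on the held spanner jumps by about 0.25 N m for each 0.01 rad
- rack: dark wooden spanner rest, 130 x 56 x 30 mm, fixed to the bench, long side along x. Origin at the centre of its underside. Two holes in its top, at x = +38 and -38 mm, 9.5 mm wide and 16 mm deep; the spanner's pins stand in them and its legs rest on the top, so that the pin tips are 21 mm above the bench
- nest: brown hardwood clamp block, 150 x 136 x 40 mm, fixed to the bench, that holds the black magnifier barrel (109 mm across, its rim 62.5 mm above the bench, just below the ring's face) upright at its centre. Origin at the centre of its underside; a brass wing nut stands out 87 mm from it to +y at x = 64 mm
- red_box: small open red plastic box, 62 x 62 x 20 mm, to be left alone. Origin at the centre of its underside
- bottle_a: small amber bottle with a black cap, 26 mm across, 42 mm high, between ring and rest, to be left alone. Origin at the centre of its underside
- bottle_b: a second such bottle, on the far side of the bench, to be left alone. Origin at the centre of its underside
- dish: dark steel dish with gold inlay, 105 mm across, 13 mm high, near the robot, to be left alone. Origin at the centre of its underside

How it is judged:
By the outcome, as a careful person would: the job done as asked, in the order asked, and still so for the second after the job is handed in, with the robot touching nothing.
It also fails if it takes over 72 s, if anything falls off the work surface, if the arm or the gripper's body presses on something with over 40 N, if the wrist force passes 120 N, or if a joint passes its speed limit or range.

## Robot

A 6-joint arm with a two-finger parallel gripper is mounted at the origin on the work surface. World frame = base frame: x ahead of the robot, y to its left, z up, the work surface at z = 0. Lengths are in m, angles in rad, forces in N, time in s.
With the tool pointing down it reaches from about 0.35 to 0.975 m from the base axis. Payload 7.1 kg.
Tool frame: the origin (TCP) lies at the very end of the fingers, on their centre line; the grasp point (between the pads) lies 19 mm behind it (manip.pinch_z is the distance from the TCP to the grasp point, in m); z points along the fingers, y is the line along which they close (so a half turn about z gives the same grasp; the last joint's range is limited). The gripper opens to 88 mm and grips with 3 to 60 N. Pads are 20 mm wide; open, the fingers measure 115 mm over their backs; the gripper's body (75 mm by 178 mm) begins 61 mm behind the grasp point.
Start: joints at [-1.161, 0.423, 1.63, -0, 1.089, -0.019], TCP at [0.26, -0.568, 0.223] pointing down, gripper open.
Joint ranges: [-3, 3], [-0.9, 2.11], [0.09, 2.58], [-1.31, 4.45], [0.11, 2.69], [-2.54, 2.54]. Speed limits (rad/s): [2.39, 2.39, 3.01, 3.14, 3.14, 3.14].

## Interface

Orientations are given as a unit quaternion [w, x, y, z].
In Python, from station import manip gives the robot as it stands. The module is installed in compiled form; this text tells all that it offers.
- The arm moves only by the tool play_rows, never from a script. Its argument "deltas" is a list of rows, each an object with "linear": the shift along the tool's x, y, z normalised to -1 to 1, where 1 is 0.5 m, a list of three; "roll": the turn about the tool's z normalised to -1 to 1, where 1 is 0.5 rad. In form: [{"linear": [x, y, z], "roll": roll}, ...]. A call has exactly 8 rows; each row is the pose to reach, as a shift and turn from the pose commanded when the call began, along the tool's axes at that moment; what a row does not reach only later rows make up. A row lasts 1/8 s, in which the tool goes at most 62.5 mm and 10.7 degrees, less where a joint would pass 70% of its speed; a pose out of reach is approached as far as the arm can. A call with a number of a shift or a turn outside -1 to 1 is refused whole. A call with a gripper value outside its range is refused whole. "fingers" is the closure, from -1 (fully open) to 1 (shut), set as the call begins (left out, the last holds). The fingers move at their own pace and stop on an object; "squeeze" is the grip in N (left out, the last holds). Time passes only in rows, so rows that repeat a pose let the fingers close, or fill a call up. It gives the time, the measured TCP pose, the force, the opening and the grip force at its end, in the units of the state.
- manip.read_state(): the state, without advancing time (a new reading comes with each control period).
- manip.grab_frame(name): name is "scene" or "top" or "wrist"; returns the picture (384x512x3 uint8, red, green, blue); there is no depth.
- manip.camera_params(name): a dict with "vertical_fov" (degrees; the focal length in pixels is half the picture's height over the tangent of half this angle, whatever the lens; pixels are square), "cx", "cy" (the principal point, pixels), "R" (3x3) and "t" (3): a world point X has camera coordinates R X + t. Camera axes: x right, y down, z forward; pixel columns grow to the right and rows downward; lengths in m; the calibration is good to about 2 mm. A picture is of the moment at which its call begins: read the wrist's pose just before it. camera_params takes no time and is no camera call; for the wrist camera it gives the pose at the moment of the call.
- manip.sign_off(): hands the job in; it is judged then, once.
The state is a dict: "time_s": time; "joint_pos": joint angles; "joint_velocities": joint speeds; "tau": joint torques, N m; "eef_pos": TCP position; "tcp_rot": TCP orientation; "contact_force": force on the tool from outside, world axes, zero at the start; "torque": the same for the moment, N m; "finger_gap": finger opening in m; "gripper_force": force on a finger pad.
Only numpy, scipy, OpenCV 4.12 (cv2) and the standard library are available. Lean on these libraries where they do the work, as an engineer would, in place of code of your own. Each camera call takes 0.05 s, during which the arm holds its last target. There are 200 camera calls.

## Working session

There is one attempt and no reset: what is moved stays moved. The work goes in short steps, Python scripts to look and compute and a tool call to move; the robot and the scene stay as the last step left them, time stands still between calls to the robot, and variables do not carry over. Pictures are saved under pics/ and viewed, at most 10 in all, crops included, and the job is handed in when it is done.

Besides the shell and the picture viewer there is one more tool, called after "Request:" as name([rows], argument=value, ...), one row to a line, values as JSON. play_rows: Moves the arm, as the interface text tells. Its arguments: {"type":"object","properties":{"deltas":{"type":"array"},"fingers":{"type":"number"},"squeeze":{"type":"number"}},"required":["deltas"]}

```bash
mkdir -p pics
cat > h.py <<'E'
import numpy as np, cv2
from station import manip
def cam(n):
    p=manip.camera_params(n); f=192/np.tan(np.radians(p["vertical_fov"])/2)
    return f,p["cx"],p["cy"],np.array(p["R"]),np.array(p["t"])
def pt(n,u,v,z,c=None):
    f,cx,cy,R,t=c or cam(n); d=R.T@np.array([(u-cx)/f,(v-cy)/f,1]); o=-R.T@t
    return o+d*(z-o[2])/d[2]
def px(n,X,c=None):
    f,cx,cy,R,t=c or cam(n); q=R@np.array(X)+t; return np.array([cx+f*q[0]/q[2],cy+f*q[1]/q[2]])
def snap(n,name,box=None,s=1):
    im=manip.grab_frame(n)[:,:,::-1]
    if box: im=im[box[1]:box[3],box[0]:box[2]]
    if s!=1: im=cv2.resize(im,None,fx=s,fy=s,interpolation=cv2.INTER_CUBIC)
    cv2.imwrite("pics/"+name+".png",im)
E
python3 - <<'E'
from h import *
print(manip.read_state(), manip.pinch_z)
print(cam("top"))
print(cam("wrist"))
snap("top","top",None,1.5)
E
```

```text
{'time_s': 0.0, 'joint_pos': array([-1.16101413e+00,  4.23834759e-01,  1.63069412e+00, -6.36989346e-05,
        1.08857095e+00, -1.90037333e-02]), 'joint_velocities': array([-1.43815426e-03, -5.70020418e-04, -7.07519237e-04, -2.49094745e-05,
        1.90358364e-04,  6.02379035e-04]), 'tau': array([-1.49622396e-03, -5.44634485e+01, -2.73665106e+01,  6.44056569e-02,
        2.28396471e-02, -1.34722177e-04]), 'eef_pos': array([ 0.2596394 , -0.56790984,  0.22190387]), 'tcp_rot': array([-7.33773855e-04,  9.77102299e-01,  2.12768723e-01, -1.73977799e-04]), 'contact_force': array([ 0.44280597, -0.08202448,  0.14049628]), 'torque': array([ 0.01223626, -0.02389555,  0.00678753]), 'gripper_force': 0.0, 'finger_gap': 0.08780978487310391} 0.0187
(np.float64(418.5177927282198), 253.8356657789193, 198.36360918487432, array([[ 1.23231283e-02, -9.99924060e-01, -1.19850076e-04],
       [-9.92942295e-01, -1.22229451e-02, -1.17966935e-01],
       [ 1.17956512e-01,  1.57272588e-03, -9.93017516e-01]]), array([0.00905222, 0.55956772, 0.84314438]))
(np.float64(281.1863146001632), 254.93402828403322, 191.2554570783012, array([[ 0.41542765, -0.9096241 , -0.00196312],
       [-0.87196669, -0.39884212,  0.28389972],
       [-0.259025  , -0.11622802, -0.95885197]]), array([-0.6233372 , -0.03524615,  0.39190185]))
```

View pics/top.png

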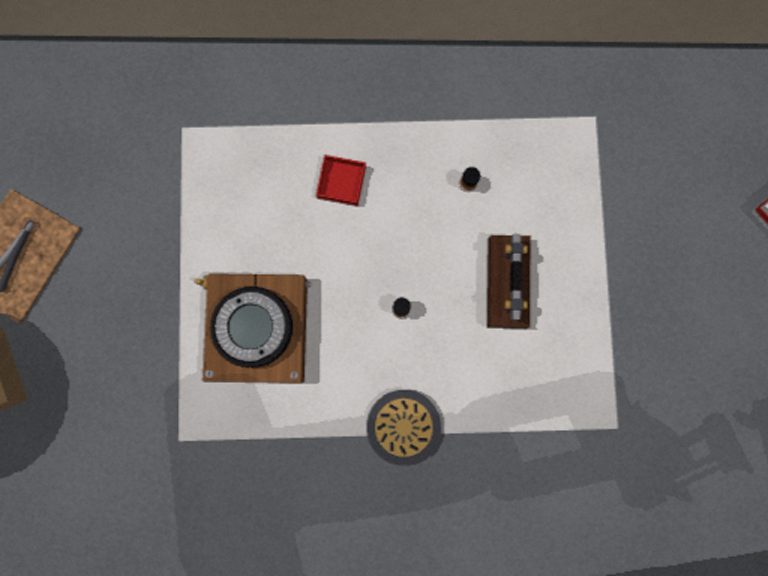

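Top view: spanner grip at about (516,277) and its bar ends (516,240)/(516,318), ring centre (251,327) with holes near (239,301) and (262,352), at 1.5x scale. The bar runs roughly along world x.

Run:
```python
from h import *
from scipy.spatial.transform import Rotation as Ro
for n,u,v,z in [("grip",516,277,.074),("e1",516,237,.07),("e2",516,319,.07),("ring",251,327,.064),("h1",239,301,.064),("h2",262,352,.064),("bot",402,307,.042),("rk1",488,236,.03),("rk2",530,236,.03),("rk3",488,328,.03),("rk4",530,328,.03)]:
    print(n,pt("top",u/1.5,v/1.5,z).round(4))
q=manip.read_state()["tcp_rot"]; M=Ro.from_quat(np.r_[q[1:],q[0]]).as_matrix(); print(M.round(3))
f,cx,cy,R,t=cam("wrist"); o=-R.T@t
print("cam in tool",M.T@(o-manip.read_state()["eef_pos"]), (M.T@R.T).round(3))
```

```text
grip [ 0.5844 -0.1644  0.074 ]
e1 [ 0.6397 -0.166   0.07  ]
e2 [ 0.5285 -0.1645  0.07  ]
ring [0.5139 0.1891 0.064 ]
h1 [0.5487 0.2065 0.064 ]
h2 [0.4807 0.1732 0.064 ]
bot [ 0.5456 -0.0135  0.042 ]
rk1 [ 0.6495 -0.135   0.03  ]
rk2 [ 0.6502 -0.1945  0.03  ]
rk3 [ 0.5189 -0.1339  0.03  ]
rk4 [ 0.5196 -0.1924  0.03  ]
[[ 0.909  0.416 -0.001]
 [ 0.416 -0.909  0.001]
 [ 0.    -0.001 -1.   ]]
cam in tool [ 0.07719289 -0.00053958 -0.16262031] [[-0.    -0.959 -0.284]
 [ 1.    -0.    -0.001]
 [ 0.    -0.284  0.959]]
```

Request:
play_rows([
  {"linear": [0.06, -0.03, 0], "roll": -0.1},
  {"linear": [0.18, -0.09, 0], "roll": -0.22},
  {"linear": [0.3, -0.15, 0], "roll": -0.35},
  {"linear": [0.42, -0.21, 0], "roll": -0.5},
  {"linear": [0.54, -0.27, 0], "roll": -0.65},
  {"linear": [0.66, -0.33, 0], "roll": -0.78},
  {"linear": [0.78, -0.39, 0], "roll": -0.9},
  {"linear": [0.86, -0.43, 0], "roll": -1},
], fingers=-1)

```text
time_s: 1.05
eef_pos: [0.5563, -0.1998, 0.2223]
tcp_rot: [-0.0, 0.894, 0.449, -0.0]
contact_force: [0.8, -1.1, 0.1]
finger_gap: 0.0874
gripper_force: 0.0
```

Request:
play_rows([
  {"linear": [0, 0, 0], "roll": -0.12},
  {"linear": [0, 0, 0], "roll": -0.25},
  {"linear": [0, 0, 0], "roll": -0.4},
  {"linear": [0, 0, 0], "roll": -0.55},
  {"linear": [0, 0, 0], "roll": -0.7},
  {"linear": [0, 0, 0], "roll": -0.8},
  {"linear": [0, 0, 0], "roll": -0.9},
  {"linear": [0, 0, 0], "roll": -1},
])

```text
time_s: 2.05
eef_pos: [0.5551, -0.2015, 0.2221]
tcp_rot: [-0.001, 0.755, 0.656, -0.0]
contact_force: [0.2, 0.9, -0.3]
finger_gap: 0.0878
gripper_force: 0.0
```

Request:
play_rows([
  {"linear": [0, 0, 0], "roll": -0.12},
  {"linear": [0, 0, 0], "roll": -0.25},
  {"linear": [0, 0, 0], "roll": -0.4},
  {"linear": [0, 0, 0], "roll": -0.55},
  {"linear": [0, 0, 0], "roll": -0.7},
  {"linear": [0, 0, 0], "roll": -0.8},
  {"linear": [0, 0, 0], "roll": -0.9},
  {"linear": [0, 0, 0], "roll": -1},
])

```text
time_s: 3.05
eef_pos: [0.5551, -0.2015, 0.2221]
tcp_rot: [-0.001, 0.569, 0.822, -0.0]
contact_force: [0.3, 0.2, 0.4]
finger_gap: 0.0875
gripper_force: 0.0
```

Request:
play_rows([
  {"linear": [0, 0, 0], "roll": -0.12},
  {"linear": [0, 0, 0], "roll": -0.25},
  {"linear": [0, 0, 0], "roll": -0.4},
  {"linear": [0, 0, 0], "roll": -0.55},
  {"linear": [0, 0, 0], "roll": -0.7},
  {"linear": [0, 0, 0], "roll": -0.8},
  {"linear": [0, 0, 0], "roll": -0.9},
  {"linear": [0, 0, 0], "roll": -1},
])

```text
time_s: 4.05
eef_pos: [0.555, -0.2015, 0.2221]
tcp_rot: [-0.001, 0.348, 0.937, 0.0]
contact_force: [-0.4, 0.7, 0.1]
finger_gap: 0.088
gripper_force: 0.0
```

Request:
play_rows([
  {"linear": [0, 0, 0], "roll": -0.12},
  {"linear": [0, 0, 0], "roll": -0.25},
  {"linear": [0, 0, 0], "roll": -0.4},
  {"linear": [0, 0, 0], "roll": -0.55},
  {"linear": [0, 0, 0], "roll": -0.7},
  {"linear": [0, 0, 0], "roll": -0.8},
  {"linear": [0, 0, 0], "roll": -0.9},
  {"linear": [0, 0, 0], "roll": -1},
])

```text
time_s: 5.05
eef_pos: [0.5551, -0.2015, 0.2221]
tcp_rot: [-0.001, 0.105, 0.994, 0.0]
contact_force: [0.6, 1.0, 0.8]
finger_gap: 0.0876
gripper_force: 0.0
```

Run:
```python
from h import *
np.save("cw.npy",np.array(cam("wrist"),dtype=object),allow_pickle=True)
snap("wrist","w1",None,1.5)
```

```text
(no output)
```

View pics/w1.png

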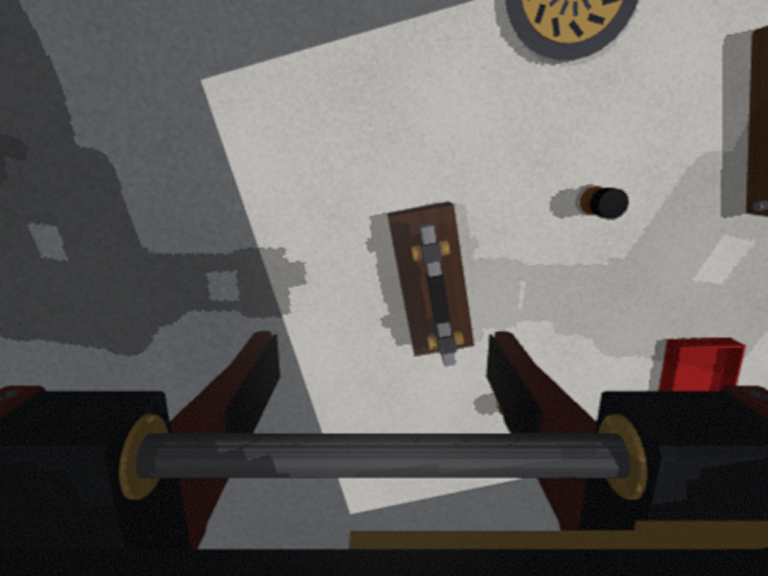

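Wrist view: spanner bar from about (428,228) to (449,362), sleeve centre ~(438,298), in the 1.5x picture.

Run:
```python
from h import *
from scipy.spatial.transform import Rotation as Ro
c=tuple(np.load("cw.npy",allow_pickle=True))
a=pt("wrist",428/1.5,228/1.5,.072,c);b=pt("wrist",449/1.5,362/1.5,.072,c)
print(a,b,(a+b)/2,np.linalg.norm(a-b),np.arctan2(*(b-a)[1::-1]),pt("wrist",438/1.5,298/1.5,.074,c))
for p in [(389,213),(453,203),(473,346),(415,356)]: print(pt("wrist",p[0]/1.5,p[1]/1.5,.03,c).round(4))
s=manip.read_state();q=s["tcp_rot"]; M=Ro.from_quat(np.r_[q[1:],q[0]]).as_matrix()
print(s["eef_pos"],M.round(4),s["joint_pos"])
```

```text
[ 0.53073464 -0.16151429  0.072     ] [ 0.64211638 -0.1644768   0.072     ] [ 0.58642551 -0.16299555  0.072     ] 0.11142113352567641 -0.02659154791267412 [ 0.58544561 -0.16386752  0.074     ]
[ 0.5187 -0.1879  0.03  ]
[ 0.5217 -0.1344  0.03  ]
[ 0.6529 -0.1376  0.03  ]
[ 0.6516 -0.1913  0.03  ]
[ 0.55508801 -0.20150385  0.22215674] [[-9.782e-01  2.077e-01 -1.000e-03]
 [ 2.077e-01  9.782e-01  4.000e-04]
 [ 1.100e-03  1.000e-04 -1.000e+00]] [-3.68357710e-01  3.73981191e-01  1.70791403e+00 -3.24558094e-05
  1.06075853e+00 -1.72991521e+00]
```

Request:
play_rows([
  {"linear": [-0.01, 0.02, 0.02], "roll": -0.08},
  {"linear": [-0.02, 0.04, 0.05], "roll": -0.18},
  {"linear": [-0.03, 0.06, 0.08], "roll": -0.28},
  {"linear": [-0.044, 0.087, 0.11], "roll": -0.378},
  {"linear": [-0.044, 0.087, 0.14], "roll": -0.378},
  {"linear": [-0.044, 0.087, 0.16], "roll": -0.378},
  {"linear": [-0.044, 0.087, 0.17], "roll": -0.378},
  {"linear": [-0.044, 0.087, 0.17], "roll": -0.378},
])

```text
time_s: 6.1
eef_pos: [0.5859, -0.1641, 0.1375]
tcp_rot: [-0.0, 0.012, 1.0, 0.0]
contact_force: [0.2, 0.5, 0.5]
finger_gap: 0.0878
gripper_force: 0.0
```

Run:
```python
from h import *
np.save("cw.npy",np.array(cam("wrist"),dtype=object),allow_pickle=True)
print(manip.read_state()["eef_pos"])
snap("wrist","w2",None,1.5)
```

```text
[ 0.58592016 -0.16407499  0.13750045]
```

View pics/w2.png

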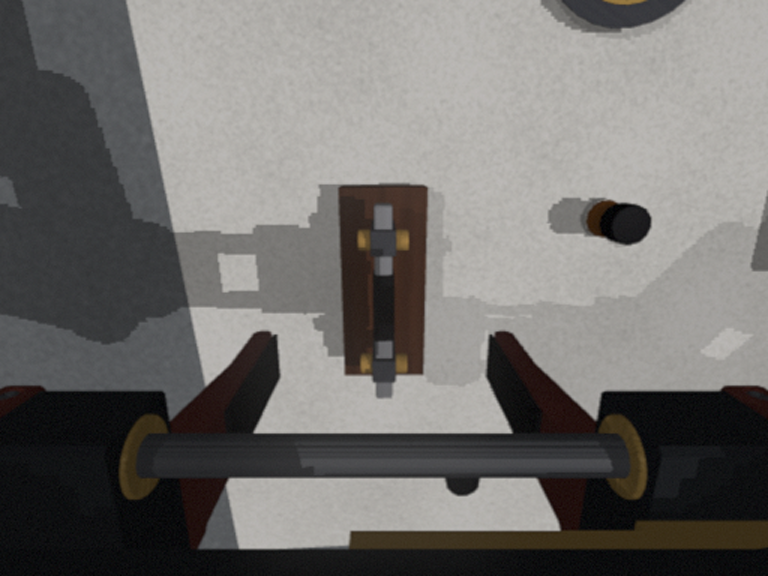

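Spanner now centred between the fingers: bar from (384,205) to (384,397), sleeve rows 275–342, parallel to the image's vertical.

Run:
```python
from h import *
c=tuple(np.load("cw.npy",allow_pickle=True))
a=pt("wrist",384/1.5,205/1.5,.072,c);b=pt("wrist",384/1.5,397/1.5,.072,c)
print((a+b)/2,np.linalg.norm(a-b),np.arctan2(*(b-a)[1::-1]),pt("wrist",384/1.5,275/1.5,.074,c),pt("wrist",384/1.5,342/1.5,.074,c))
print(np.mean([pt("wrist",p[0]/1.5,p[1]/1.5,.03,c) for p in [(340,187),(427,186),(345,376),(424,374)]],0))
q=manip.read_state()["tcp_rot"]; print(np.pi-2*np.arctan2(q[2],q[1]))
```

```text
[ 0.58683926 -0.16294141  0.072     ] 0.11575740245019185 -0.023717788686740935 [ 0.56705875 -0.1624804   0.074     ] [ 0.60735248 -0.16343626  0.074     ]
[ 0.58698809 -0.16276362  0.03      ]
0.02432750199082845
```

Request:
play_rows([
  {"linear": [-0.002, 0.002, 0.02], "roll": 0},
  {"linear": [-0.002, 0.002, 0.05], "roll": 0},
  {"linear": [-0.002, 0.002, 0.08], "roll": 0},
  {"linear": [-0.002, 0.002, 0.11], "roll": 0},
  {"linear": [-0.002, 0.002, 0.14], "roll": 0},
  {"linear": [-0.002, 0.002, 0.165], "roll": 0},
  {"linear": [-0.002, 0.002, 0.18], "roll": 0},
  {"linear": [-0.002, 0.002, 0.183], "roll": 0},
])

```text
time_s: 7.15
eef_pos: [0.587, -0.1627, 0.0456]
tcp_rot: [-0.0, 0.012, 1.0, 0.0]
contact_force: [0.5, -0.5, 0.4]
finger_gap: 0.0878
gripper_force: 0.0
```

Request:
play_rows([
  {"linear": [0, 0, 0], "roll": 0},
  {"linear": [0, 0, 0], "roll": 0},
  {"linear": [0, 0, 0], "roll": 0},
  {"linear": [0, 0, 0], "roll": 0},
  {"linear": [0, 0, 0], "roll": 0},
  {"linear": [0, 0, 0], "roll": 0},
  {"linear": [0, 0, 0], "roll": 0},
  {"linear": [0, 0, 0], "roll": 0},
], fingers=1, squeeze=45)

```text
time_s: 8.15
eef_pos: [0.5872, -0.1628, 0.0461]
tcp_rot: [-0.0, 0.012, 1.0, -0.0]
contact_force: [-0.1, 1.2, 0.1]
finger_gap: 0.0118
gripper_force: 45.0
```

Request:
play_rows([
  {"linear": [0, 0, -0.01], "roll": 0},
  {"linear": [0, 0, -0.03], "roll": 0},
  {"linear": [0, 0, -0.06], "roll": 0},
  {"linear": [0, 0, -0.1], "roll": 0},
  {"linear": [0, 0, -0.14], "roll": 0},
  {"linear": [0, 0, -0.18], "roll": 0},
  {"linear": [0, 0, -0.2], "roll": 0},
  {"linear": [0, 0, -0.2], "roll": 0},
])

```text
time_s: 9.15
eef_pos: [0.5877, -0.163, 0.1472]
tcp_rot: [0.001, 0.012, 1.0, -0.0]
contact_force: [0.4, -0.0, -2.7]
finger_gap: 0.0118
gripper_force: 45.0
```

Request:
play_rows([
  {"linear": [0.01, 0.04, 0], "roll": -0.06},
  {"linear": [0.03, 0.12, 0], "roll": -0.18},
  {"linear": [0.05, 0.22, 0], "roll": -0.32},
  {"linear": [0.08, 0.34, 0], "roll": -0.48},
  {"linear": [0.11, 0.46, 0], "roll": -0.64},
  {"linear": [0.135, 0.57, 0], "roll": -0.78},
  {"linear": [0.155, 0.66, 0], "roll": -0.9},
  {"linear": [0.164, 0.7, 0], "roll": -0.96},
])

```text
time_s: 10.15
eef_pos: [0.5116, 0.1916, 0.1454]
tcp_rot: [-0.001, -0.229, 0.974, 0.0]
contact_force: [0.6, -0.3, -2.1]
finger_gap: 0.0118
gripper_force: 45.0
```

Run:
```python
from h import *
manip.grab_frame("top");manip.grab_frame("top")
np.save("cw.npy",np.array(cam("wrist"),dtype=object),allow_pickle=True)
s=manip.read_state();print(s)
snap("wrist","w3",(130,60,400,280),2.9)
```

```text
{'time_s': 10.25, 'joint_pos': array([ 3.34720061e-01,  4.14917197e-01,  1.85857757e+00,  1.71529966e-04,
        8.69410957e-01, -1.69611033e+00]), 'joint_velocities': array([-5.20133498e-02, -4.26514787e-03,  3.34276111e-03, -1.44163301e-02,
        2.16617228e-05, -7.65292126e-03]), 'tau': array([  1.6654893 , -49.95959759, -23.01480711,   0.15423377,
         0.07793181,   0.06669607]), 'eef_pos': array([0.51227447, 0.19081498, 0.14555595]), 'tcp_rot': array([-6.59782133e-04, -2.27940130e-01,  9.73674926e-01, -3.49043022e-06]), 'contact_force': array([ 0.41377737, -0.25944383, -2.22516739]), 'torque': array([ 0.00446994, -0.0829295 , -0.00509307]), 'gripper_force': 44.998648166656494, 'finger_gap': 0.01149775032654895}
```

View pics/w3.png

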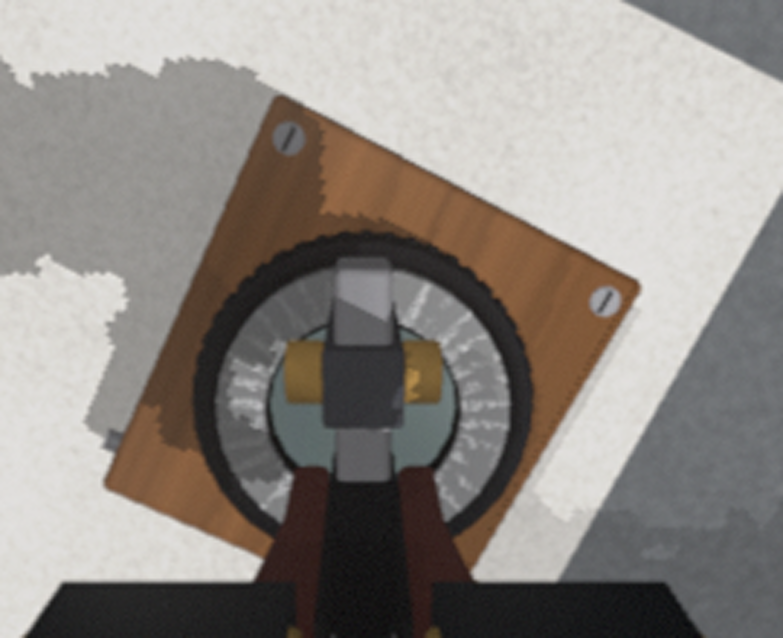

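Holding position over the ring; the spanner hides the holes (ring about (365,410) in the crop). I'll step sideways 60 mm to see both holes.

Request:
play_rows([
  {"linear": [0, -0.02, 0], "roll": 0},
  {"linear": [0, -0.05, 0], "roll": 0},
  {"linear": [0, -0.08, 0], "roll": 0},
  {"linear": [0, -0.11, 0], "roll": 0},
  {"linear": [0, -0.12, 0], "roll": 0},
  {"linear": [0, -0.12, 0], "roll": 0},
  {"linear": [0, -0.12, 0], "roll": 0},
  {"linear": [0, -0.12, 0], "roll": 0},
])

```text
time_s: 11.3
eef_pos: [0.5398, 0.1356, 0.1462]
tcp_rot: [-0.0, -0.226, 0.974, 0.0]
contact_force: [-0.9, -0.4, -3.2]
finger_gap: 0.0117
gripper_force: 45.0
```

Run:
```python
from h import *
np.save("cw.npy",np.array(cam("wrist"),dtype=object),allow_pickle=True)
s=manip.read_state();print(s["eef_pos"],s["tcp_rot"])
c=tuple(np.load("cw.npy",allow_pickle=True))
u=px("wrist",(.5139,.1891,.064),c);print(u)
x0=int(u[0]-105);y0=int(u[1]-85);print(x0,y0)
im=manip.grab_frame("wrist")[:,:,::-1];cv2.imwrite("pics/w4full.png",im)
cv2.imwrite("pics/w4.png",cv2.resize(im[y0:y0+155,x0:x0+200],None,fx=3.8,fy=3.8,interpolation=cv2.INTER_CUBIC))
```

```text
[0.53975817 0.13561884 0.14617238] [-4.42565860e-05 -2.26465160e-01  9.74019265e-01  1.89752399e-05]
[319.11299636 198.18433069]
214 113
```

View pics/w4.png

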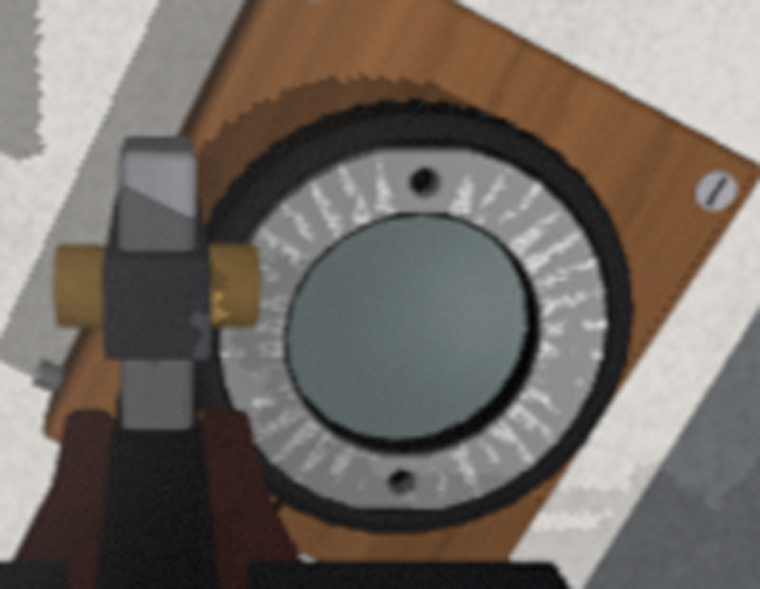

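Holes seen at crop (425,182) and (401,481); spanner bar edges at x 121/195, near end at row ~138–155.

Run:
```python
from h import *
from scipy.spatial.transform import Rotation as Ro
c=tuple(np.load("cw.npy",allow_pickle=True)); s=manip.read_state();q=s["tcp_rot"];e=s["eef_pos"]
M=Ro.from_quat(np.r_[q[1:],q[0]]).as_matrix()
P=lambda x,y,z:pt("wrist",(x+.5)/3.8-.5+214,(y+.5)/3.8-.5+113,z,c)
a,b=P(425,182,.0638),P(401,481,.0638)
m=(a+b)/2;print(a,b,m,np.linalg.norm(a-b),"yaw",np.arctan2(*(b-a)[1::-1]))
print("tool yaw-pi",2*np.arctan2(q[2],q[1])-np.pi)
print("in tool: a,b",M.T@(a-e),M.T@(b-e))
im=cv2.imread("pics/w4full.png")
zt=e[2]+.029
for X in [(.058,0,-.029),(.058,.006,-.029),(.058,-.006,-.029),(.058,0,-.02),(.02,0,-.028),(.045,0,-.03),(.031,0,-.03)]:
    u=px("wrist",e+M@np.array(X),c); print(X,((u-[214,113]+.5)*3.8-.5).round(1))
# top cam check of ring
```

```text
[0.48119709 0.17681731 0.0638    ] [0.54977573 0.2098     0.0638    ] [0.51548641 0.19330865 0.0638    ] 0.07609788929975451 yaw 0.44828930545578827
tool yaw-pi 0.45697941268217646
in tool: a,b [0.03439712 0.06281234 0.08238499] [-0.04169789  0.06215104  0.08238117]
(0.058, 0, -0.029) [151.7 155.2]
(0.058, 0.006, -0.029) [199.5 155.2]
(0.058, -0.006, -0.029) [103.8 155.2]
(0.058, 0, -0.02) [152.  144.7]
(0.02, 0, -0.028) [152.2 431.7]
(0.045, 0, -0.03) [151.8 257.7]
(0.031, 0, -0.03) [152.  360.7]
```

Request:
play_rows([
  {"linear": [-0.001, 0.02, 0], "roll": 0},
  {"linear": [-0.003, 0.05, 0], "roll": 0.01},
  {"linear": [-0.005, 0.08, 0], "roll": 0.017},
  {"linear": [-0.007, 0.11, 0], "roll": 0.017},
  {"linear": [-0.007, 0.123, 0.03], "roll": 0.017},
  {"linear": [-0.007, 0.123, 0.06], "roll": 0.017},
  {"linear": [-0.007, 0.123, 0.09], "roll": 0.017},
  {"linear": [-0.007, 0.123, 0.105], "roll": 0.017},
])

```text
time_s: 12.35
eef_pos: [0.5154, 0.1913, 0.092]
tcp_rot: [-0.001, -0.222, 0.975, -0.0]
contact_force: [0.4, 0.6, -1.5]
finger_gap: 0.0111
gripper_force: 45.0
```

Request:
play_rows([
  {"linear": [0, 0, 0], "roll": 0},
  {"linear": [0, 0, 0.002], "roll": 0},
  {"linear": [0, 0, 0.004], "roll": 0},
  {"linear": [0, 0, 0.006], "roll": 0},
  {"linear": [0, 0, 0.008], "roll": 0},
  {"linear": [0, 0, 0.01], "roll": 0},
  {"linear": [0, 0, 0.01], "roll": 0},
  {"linear": [0, 0, 0.01], "roll": 0},
])

```text
time_s: 13.35
eef_pos: [0.516, 0.1919, 0.0887]
tcp_rot: [-0.0, -0.222, 0.975, 0.0]
contact_force: [0.2, 0.2, -3.1]
finger_gap: 0.0115
gripper_force: 45.0
```

Run:
```python
from h import *
s=manip.read_state();q=s["tcp_rot"];print(s["eef_pos"],2*np.arctan2(q[2],q[1])-np.pi,s["contact_force"],s["torque"])
```

```text
[0.51600504 0.19194838 0.08867527] 0.4476441240394302 [ 0.20262871  0.19967352 -3.12235632] [ 0.08440733 -0.08836516  0.02186841]
```

Request:
play_rows([
  {"linear": [0, 0, 0], "roll": 0},
  {"linear": [0, 0, 0.001], "roll": 0},
  {"linear": [0, 0, 0.002], "roll": 0},
  {"linear": [0, 0, 0.003], "roll": 0},
  {"linear": [0, 0, 0.003], "roll": 0},
  {"linear": [0, 0, 0.003], "roll": 0},
  {"linear": [0, 0, 0.003], "roll": 0},
  {"linear": [0, 0, 0.003], "roll": 0},
])

```text
time_s: 14.35
eef_pos: [0.516, 0.1919, 0.0872]
tcp_rot: [0.0, -0.222, 0.975, -0.0]
contact_force: [0.7, 0.2, -2.0]
finger_gap: 0.0116
gripper_force: 45.0
```

Run:
```python
from h import *
s=manip.read_state();q=s["tcp_rot"];print(s["eef_pos"],2*np.arctan2(q[2],q[1])-np.pi,s["contact_force"],s["torque"])
```

```text
[0.51603069 0.19193714 0.08720558] 0.4476742958549962 [ 0.68528249  0.22371336 -2.01825866] [ 0.05955839 -0.08129452 -0.02218567]
```

Request:
play_rows([
  {"linear": [0, 0, 0.001], "roll": 0},
  {"linear": [0, 0, 0.002], "roll": 0},
  {"linear": [0, 0, 0.003], "roll": 0},
  {"linear": [0, 0, 0.004], "roll": 0},
  {"linear": [0, 0, 0.005], "roll": 0},
  {"linear": [0, 0, 0.005], "roll": 0},
  {"linear": [0, 0, 0.005], "roll": 0},
  {"linear": [0, 0, 0.005], "roll": 0},
])

```text
time_s: 15.35
eef_pos: [0.516, 0.192, 0.0847]
tcp_rot: [0.0, -0.222, 0.975, 0.0]
contact_force: [-0.1, -1.0, -2.2]
finger_gap: 0.0118
gripper_force: 45.0
```

Run:
```python
from h import *
s=manip.read_state();q=s["tcp_rot"];print(s["eef_pos"],2*np.arctan2(q[2],q[1])-np.pi,s["contact_force"],s["torque"])
snap("wrist","w5",(140,70,380,260),3)
```

```text
[0.51601649 0.19196885 0.08469523] 0.4477402782197646 [-0.06148496 -0.95162372 -2.15361479] [ 0.08301633 -0.0745943  -0.08457926]
```

View pics/w5.png

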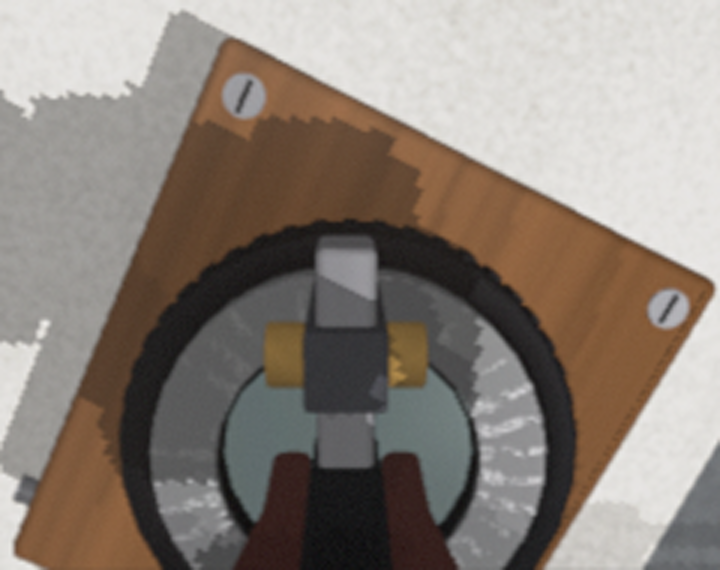

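Pins sit about 4 mm down in the holes with no contact force, bar centred on the ring. Now turning clockwise, 0.5 rad first.

```bash
cat > r.py <<'E'
from h import *
T=[];F=[]
for i in range(4):
    s=manip.read_state();T.append(s["torque"]);F.append(s["contact_force"])
    if i<3: manip.grab_frame("top")
q=s["tcp_rot"];print(round(s["time_s"],2),s["eef_pos"].round(4),"yaw",round((2*np.arctan2(q[2],q[1])-np.pi+np.pi)%(2*np.pi)-np.pi,4),"F",np.mean(F,0).round(2),"T",np.mean(T,0).round(3),"Tz",np.array(T)[:,2].round(2))
E
python3 r.py
```

```text
15.55 [0.516  0.192  0.0847] yaw 0.4478 F [-0.19  0.03 -1.99] T [ 0.085 -0.132  0.02 ] Tz [ 0.04 -0.    0.05 -0.  ]
```

Request:
play_rows([
  {"linear": [0, 0, 0], "roll": 0.1},
  {"linear": [0, 0, 0], "roll": 0.24},
  {"linear": [0, 0, 0], "roll": 0.38},
  {"linear": [0, 0, 0.001], "roll": 0.52},
  {"linear": [0, 0, 0.001], "roll": 0.66},
  {"linear": [0, 0, 0.001], "roll": 0.8},
  {"linear": [0, 0, 0.001], "roll": 0.92},
  {"linear": [0, 0, 0.001], "roll": 1.0},
])

```text
time_s: 16.55
eef_pos: [0.516, 0.1922, 0.0842]
tcp_rot: [-0.0, 0.027, 1.0, 0.0]
contact_force: [-0.3, 1.1, -2.9]
finger_gap: 0.0113
gripper_force: 45.0
```

```bash
python3 r.py
```

```text
16.7 [0.5159 0.1921 0.0842] yaw -0.0516 F [-0.32  1.27 -3.09] T [ 0.336 -0.071  0.071] Tz [0.04 0.1  0.08 0.07]
```

Request:
play_rows([
  {"linear": [0, 0, 0], "roll": 0.04},
  {"linear": [0, 0, 0], "roll": 0.08},
  {"linear": [0, 0, 0], "roll": 0.12},
  {"linear": [0, 0, 0], "roll": 0.16},
  {"linear": [0, 0, 0], "roll": 0.2},
  {"linear": [0, 0, 0], "roll": 0.24},
  {"linear": [0, 0, 0], "roll": 0.24},
  {"linear": [0, 0, 0], "roll": 0.24},
])

```text
time_s: 17.7
eef_pos: [0.516, 0.1919, 0.0842]
tcp_rot: [0.0, 0.086, 0.996, -0.0]
contact_force: [-0.5, 0.6, -2.5]
finger_gap: 0.0117
gripper_force: 45.0
```

```bash
python3 r.py
```

```text
17.85 [0.516  0.1919 0.0842] yaw -0.1722 F [-0.12  1.34 -3.  ] T [ 0.281 -0.037  0.034] Tz [0.04 0.04 0.03 0.03]
```

Request:
play_rows([
  {"linear": [0, 0, 0], "roll": 0.01},
  {"linear": [0, 0, 0], "roll": 0.02},
  {"linear": [0, 0, 0], "roll": 0.03},
  {"linear": [0, 0, 0], "roll": 0.04},
  {"linear": [0, 0, 0], "roll": 0.05},
  {"linear": [0, 0, 0], "roll": 0.06},
  {"linear": [0, 0, 0], "roll": 0.06},
  {"linear": [0, 0, 0], "roll": 0.06},
])

```text
time_s: 18.85
eef_pos: [0.516, 0.192, 0.0842]
tcp_rot: [0.0, 0.101, 0.995, 0.0]
contact_force: [-1.1, 1.3, -3.4]
finger_gap: 0.0115
gripper_force: 45.0
```

```bash
python3 r.py
```

```text
19.0 [0.516  0.1919 0.0842] yaw -0.2022 F [-0.36  1.76 -2.62] T [ 0.364 -0.039  0.055] Tz [0.04 0.08 0.07 0.03]
```

Request:
play_rows([
  {"linear": [0, 0, 0], "roll": 0.01},
  {"linear": [0, 0, 0], "roll": 0.02},
  {"linear": [0, 0, 0], "roll": 0.03},
  {"linear": [0, 0, 0], "roll": 0.04},
  {"linear": [0, 0, 0], "roll": 0.05},
  {"linear": [0, 0, 0], "roll": 0.06},
  {"linear": [0, 0, 0], "roll": 0.06},
  {"linear": [0, 0, 0], "roll": 0.06},
])

```text
time_s: 20.0
eef_pos: [0.516, 0.1919, 0.0842]
tcp_rot: [-0.0, 0.116, 0.993, 0.0]
contact_force: [0.0, 1.6, -2.9]
finger_gap: 0.0119
gripper_force: 45.0
```

```bash
python3 r.py
```

```text
20.15 [0.516  0.1919 0.0842] yaw -0.2323 F [-0.24  1.32 -2.73] T [ 0.382 -0.047  0.037] Tz [ 0.03 -0.02  0.09  0.04]
```

Request:
play_rows([
  {"linear": [0, 0, 0], "roll": 0.01},
  {"linear": [0, 0, 0], "roll": 0.02},
  {"linear": [0, 0, 0], "roll": 0.03},
  {"linear": [0, 0, 0], "roll": 0.04},
  {"linear": [0, 0, 0], "roll": 0.05},
  {"linear": [0, 0, 0], "roll": 0.06},
  {"linear": [0, 0, 0], "roll": 0.06},
  {"linear": [0, 0, 0], "roll": 0.06},
])

```text
time_s: 21.15
eef_pos: [0.516, 0.1919, 0.0842]
tcp_rot: [-0.0, 0.131, 0.991, -0.0]
contact_force: [-0.5, 1.1, -3.2]
finger_gap: 0.0117
gripper_force: 45.0
```

```bash
python3 r.py
```

```text
21.3 [0.516  0.1919 0.0842] yaw -0.2623 F [-0.72  1.36 -3.17] T [ 0.368 -0.03   0.025] Tz [0.01 0.03 0.01 0.05]
```

Request:
play_rows([
  {"linear": [0, 0, 0], "roll": 0.01},
  {"linear": [0, 0, 0], "roll": 0.02},
  {"linear": [0, 0, 0], "roll": 0.03},
  {"linear": [0, 0, 0], "roll": 0.04},
  {"linear": [0, 0, 0], "roll": 0.05},
  {"linear": [0, 0, 0], "roll": 0.06},
  {"linear": [0, 0, 0], "roll": 0.06},
  {"linear": [0, 0, 0], "roll": 0.06},
])

```text
time_s: 22.3
eef_pos: [0.516, 0.1919, 0.0842]
tcp_rot: [-0.0, 0.146, 0.989, -0.0]
contact_force: [0.9, 1.5, -3.3]
finger_gap: 0.0117
gripper_force: 45.0
```

```bash
python3 r.py
```

```text
22.45 [0.516  0.192  0.0842] yaw -0.2923 F [-0.11  1.51 -3.68] T [ 0.384 -0.018  0.076] Tz [0.1  0.07 0.03 0.1 ]
```

Request:
play_rows([
  {"linear": [0, 0, 0], "roll": 0.01},
  {"linear": [0, 0, 0], "roll": 0.02},
  {"linear": [0, 0, 0], "roll": 0.03},
  {"linear": [0, 0, 0], "roll": 0.04},
  {"linear": [0, 0, 0], "roll": 0.05},
  {"linear": [0, 0, 0], "roll": 0.06},
  {"linear": [0, 0, 0], "roll": 0.06},
  {"linear": [0, 0, 0], "roll": 0.06},
])

```text
time_s: 23.45
eef_pos: [0.516, 0.192, 0.0842]
tcp_rot: [0.0, 0.16, 0.987, 0.0]
contact_force: [0.2, 2.1, -3.2]
finger_gap: 0.0118
gripper_force: 45.0
```

```bash
python3 r.py
```

```text
23.6 [0.516  0.1919 0.0842] yaw -0.3223 F [-0.27  1.85 -3.5 ] T [ 0.408 -0.037  0.042] Tz [0.06 0.04 0.03 0.05]
```

Request:
play_rows([
  {"linear": [0, 0, 0], "roll": 0.01},
  {"linear": [0, 0, 0], "roll": 0.02},
  {"linear": [0, 0, 0], "roll": 0.03},
  {"linear": [0, 0, 0.0005], "roll": 0.04},
  {"linear": [0, 0, 0.0005], "roll": 0.05},
  {"linear": [0, 0, 0.0005], "roll": 0.06},
  {"linear": [0, 0, 0.0005], "roll": 0.06},
  {"linear": [0, 0, 0.0005], "roll": 0.06},
])

```text
time_s: 24.6
eef_pos: [0.516, 0.192, 0.084]
tcp_rot: [0.0, 0.175, 0.985, 0.0]
contact_force: [0.3, 2.4, -1.1]
finger_gap: 0.0116
gripper_force: 45.0
```

```bash
python3 r.py
```

```text
24.75 [0.5161 0.192  0.084 ] yaw -0.3523 F [-0.09  1.84 -1.66] T [ 0.419 -0.065  0.071] Tz [0.07 0.04 0.09 0.08]
```

Request:
play_rows([
  {"linear": [0, 0, 0], "roll": 0.01},
  {"linear": [0, 0, 0], "roll": 0.02},
  {"linear": [0, 0, 0], "roll": 0.03},
  {"linear": [0, 0, 0], "roll": 0.04},
  {"linear": [0, 0, 0], "roll": 0.05},
  {"linear": [0, 0, 0], "roll": 0.06},
  {"linear": [0, 0, 0], "roll": 0.06},
  {"linear": [0, 0, 0], "roll": 0.06},
])

```text
time_s: 25.75
eef_pos: [0.516, 0.192, 0.0839]
tcp_rot: [0.0, 0.19, 0.982, 0.0]
contact_force: [-0.7, 1.4, -2.8]
finger_gap: 0.0118
gripper_force: 45.0
```

```bash
python3 r.py
```

```text
25.9 [0.516  0.1919 0.0839] yaw -0.3823 F [-0.53  1.89 -1.7 ] T [ 0.37  -0.092  0.05 ] Tz [0.02 0.07 0.07 0.04]
```

Request:
play_rows([
  {"linear": [0, 0, 0], "roll": 0.01},
  {"linear": [0, 0, 0], "roll": 0.02},
  {"linear": [0, 0, 0], "roll": 0.03},
  {"linear": [0, 0, 0], "roll": 0.04},
  {"linear": [0, 0, 0], "roll": 0.05},
  {"linear": [0, 0, 0], "roll": 0.06},
  {"linear": [0, 0, 0], "roll": 0.06},
  {"linear": [0, 0, 0], "roll": 0.06},
])

```text
time_s: 26.9
eef_pos: [0.516, 0.1919, 0.0839]
tcp_rot: [-0.0, 0.205, 0.979, -0.0]
contact_force: [-0.9, 1.3, -2.1]
finger_gap: 0.0116
gripper_force: 45.0
```

```bash
python3 r.py
```

```text
27.05 [0.516  0.1919 0.0839] yaw -0.4123 F [-0.22  1.85 -2.15] T [ 0.396 -0.084  0.057] Tz [0.07 0.07 0.04 0.05]
```

Request:
play_rows([
  {"linear": [0, 0, 0], "roll": 0.01},
  {"linear": [0, 0, 0], "roll": 0.02},
  {"linear": [0, 0, 0], "roll": 0.03},
  {"linear": [0, 0, 0], "roll": 0.04},
  {"linear": [0, 0, 0], "roll": 0.05},
  {"linear": [0, 0, 0], "roll": 0.06},
  {"linear": [0, 0, 0], "roll": 0.06},
  {"linear": [0, 0, 0], "roll": 0.06},
])

```text
time_s: 28.05
eef_pos: [0.5159, 0.1919, 0.0839]
tcp_rot: [-0.0, 0.219, 0.976, -0.0]
contact_force: [0.2, 1.6, -2.4]
finger_gap: 0.0112
gripper_force: 45.0
```

```bash
python3 r.py
```

```text
28.2 [0.516  0.1919 0.0839] yaw -0.4423 F [-0.25  1.65 -2.2 ] T [ 0.386 -0.076  0.062] Tz [0.04 0.04 0.08 0.08]
```

Request:
play_rows([
  {"linear": [0, 0, 0], "roll": 0.01},
  {"linear": [0, 0, 0], "roll": 0.02},
  {"linear": [0, 0, 0], "roll": 0.03},
  {"linear": [0, 0, 0], "roll": 0.04},
  {"linear": [0, 0, 0], "roll": 0.05},
  {"linear": [0, 0, 0], "roll": 0.06},
  {"linear": [0, 0, 0], "roll": 0.06},
  {"linear": [0, 0, 0], "roll": 0.06},
])

```text
time_s: 29.2
eef_pos: [0.516, 0.1919, 0.0839]
tcp_rot: [-0.0, 0.234, 0.972, -0.0]
contact_force: [0.1, 2.1, -2.5]
finger_gap: 0.0119
gripper_force: 45.0
```

```bash
python3 r.py
```

```text
29.35 [0.516  0.1919 0.0839] yaw -0.4722 F [-0.53  1.97 -2.33] T [ 0.415 -0.029  0.038] Tz [0.07 0.01 0.04 0.02]
```

Request:
play_rows([
  {"linear": [0, 0, 0], "roll": 0.01},
  {"linear": [0, 0, 0], "roll": 0.02},
  {"linear": [0, 0, 0], "roll": 0.03},
  {"linear": [0, 0, 0], "roll": 0.04},
  {"linear": [0, 0, 0], "roll": 0.05},
  {"linear": [0, 0, 0], "roll": 0.06},
  {"linear": [0, 0, 0], "roll": 0.06},
  {"linear": [0, 0, 0], "roll": 0.06},
])

```text
time_s: 30.35
eef_pos: [0.516, 0.1919, 0.0839]
tcp_rot: [-0.0, 0.248, 0.969, -0.0]
contact_force: [-0.2, 2.5, -2.4]
finger_gap: 0.0118
gripper_force: 45.0
```

```bash
python3 r.py
```

```text
30.5 [0.516  0.192  0.0839] yaw -0.5023 F [-0.74  2.37 -2.39] T [ 0.41  -0.039  0.049] Tz [0.   0.09 0.07 0.03]
```

Request:
play_rows([
  {"linear": [0, 0, 0], "roll": 0.01},
  {"linear": [0, 0, 0], "roll": 0.02},
  {"linear": [0, 0, 0], "roll": 0.03},
  {"linear": [0, 0, 0.0004], "roll": 0.04},
  {"linear": [0, 0, 0.0004], "roll": 0.05},
  {"linear": [0, 0, 0.0004], "roll": 0.06},
  {"linear": [0, 0, 0.0004], "roll": 0.06},
  {"linear": [0, 0, 0.0004], "roll": 0.06},
])

```text
time_s: 31.5
eef_pos: [0.5161, 0.192, 0.0838]
tcp_rot: [0.0, 0.263, 0.965, 0.0]
contact_force: [-0.1, 2.1, -1.6]
finger_gap: 0.0122
gripper_force: 45.0
```

```bash
python3 r.py
```

```text
31.65 [0.5161 0.192  0.0838] yaw -0.5323 F [-0.03  2.16 -1.58] T [ 0.445 -0.06   0.033] Tz [0.03 0.01 0.03 0.06]
```

Request:
play_rows([
  {"linear": [0, 0, 0], "roll": 0.01},
  {"linear": [0, 0, 0], "roll": 0.02},
  {"linear": [0, 0, 0], "roll": 0.03},
  {"linear": [0, 0, 0], "roll": 0.04},
  {"linear": [0, 0, 0], "roll": 0.05},
  {"linear": [0, 0, 0], "roll": 0.06},
  {"linear": [0, 0, 0], "roll": 0.06},
  {"linear": [0, 0, 0], "roll": 0.06},
])

```text
time_s: 32.65
eef_pos: [0.516, 0.192, 0.0837]
tcp_rot: [-0.0, 0.277, 0.961, 0.0]
contact_force: [-0.1, 1.9, -1.5]
finger_gap: 0.0115
gripper_force: 45.0
```

```bash
python3 r.py
```

```text
32.8 [0.516  0.1919 0.0837] yaw -0.5623 F [-0.43  1.88 -1.37] T [ 0.398 -0.092  0.103] Tz [0.13 0.11 0.08 0.1 ]
```

Request:
play_rows([
  {"linear": [0, 0, 0], "roll": 0.006},
  {"linear": [0, 0, 0], "roll": 0.012},
  {"linear": [0, 0, 0], "roll": 0.018},
  {"linear": [0, 0, 0], "roll": 0.024},
  {"linear": [0, 0, 0], "roll": 0.03},
  {"linear": [0, 0, 0], "roll": 0.036},
  {"linear": [0, 0, 0], "roll": 0.04},
  {"linear": [0, 0, 0], "roll": 0.04},
])

```text
time_s: 33.8
eef_pos: [0.516, 0.1919, 0.0837]
tcp_rot: [-0.0, 0.287, 0.958, -0.0]
contact_force: [-0.3, 1.6, -2.6]
finger_gap: 0.012
gripper_force: 45.0
```

```bash
python3 r.py
```

```text
33.95 [0.516  0.192  0.0837] yaw -0.5822 F [-0.18  2.13 -1.99] T [ 0.445 -0.07   0.054] Tz [ 0.08  0.08 -0.    0.06]
```

Request:
play_rows([
  {"linear": [0, 0, 0], "roll": 0.008},
  {"linear": [0, 0, 0], "roll": 0.016},
  {"linear": [0, 0, 0], "roll": 0.024},
  {"linear": [0, 0, 0], "roll": 0.032},
  {"linear": [0, 0, 0], "roll": 0.04},
  {"linear": [0, 0, 0], "roll": 0.05},
  {"linear": [0, 0, 0], "roll": 0.05},
  {"linear": [0, 0, 0], "roll": 0.05},
])

```text
time_s: 34.95
eef_pos: [0.516, 0.1919, 0.0837]
tcp_rot: [-0.0, 0.299, 0.954, 0.0]
contact_force: [-0.6, 2.1, -2.2]
finger_gap: 0.0119
gripper_force: 45.0
```

```bash
python3 r.py
```

```text
35.1 [0.516  0.192  0.0837] yaw -0.6072 F [-0.43  1.95 -1.9 ] T [ 0.48  -0.077  0.061] Tz [0.07 0.07 0.06 0.04]
```

Request:
play_rows([
  {"linear": [0, 0, 0], "roll": 0.008},
  {"linear": [0, 0, 0], "roll": 0.016},
  {"linear": [0, 0, 0], "roll": 0.024},
  {"linear": [0, 0, 0], "roll": 0.032},
  {"linear": [0, 0, 0], "roll": 0.04},
  {"linear": [0, 0, 0], "roll": 0.05},
  {"linear": [0, 0, 0], "roll": 0.05},
  {"linear": [0, 0, 0], "roll": 0.05},
])

```text
time_s: 36.1
eef_pos: [0.516, 0.192, 0.0837]
tcp_rot: [-0.0, 0.311, 0.95, -0.0]
contact_force: [-0.3, 2.2, -2.1]
finger_gap: 0.0119
gripper_force: 45.0
```

```bash
python3 r.py
```

```text
36.25 [0.516  0.192  0.0837] yaw -0.6323 F [-0.52  2.38 -1.98] T [ 0.518 -0.061  0.094] Tz [0.07 0.09 0.1  0.12]
```

Request:
play_rows([
  {"linear": [0, 0, 0], "roll": 0.006},
  {"linear": [0, 0, 0], "roll": 0.012},
  {"linear": [0, 0, 0], "roll": 0.018},
  {"linear": [0, 0, 0], "roll": 0.024},
  {"linear": [0, 0, 0], "roll": 0.03},
  {"linear": [0, 0, 0], "roll": 0.036},
  {"linear": [0, 0, 0], "roll": 0.04},
  {"linear": [0, 0, 0], "roll": 0.04},
])

```text
time_s: 37.25
eef_pos: [0.516, 0.192, 0.0837]
tcp_rot: [-0.0, 0.32, 0.947, 0.0]
contact_force: [-0.6, 3.2, -2.0]
finger_gap: 0.012
gripper_force: 45.0
```

```bash
python3 r.py
```

```text
37.4 [0.516  0.192  0.0837] yaw -0.6522 F [-0.43  2.89 -2.04] T [ 0.542 -0.118  0.087] Tz [0.07 0.1  0.1  0.08]
```

Request:
play_rows([
  {"linear": [0, 0, 0], "roll": 0.006},
  {"linear": [0, 0, 0], "roll": 0.012},
  {"linear": [0, 0, 0], "roll": 0.018},
  {"linear": [0, 0, 0], "roll": 0.024},
  {"linear": [0, 0, 0], "roll": 0.03},
  {"linear": [0, 0, 0], "roll": 0.036},
  {"linear": [0, 0, 0], "roll": 0.04},
  {"linear": [0, 0, 0], "roll": 0.04},
])

```text
time_s: 38.4
eef_pos: [0.516, 0.1919, 0.0837]
tcp_rot: [-0.0, 0.33, 0.944, -0.0]
contact_force: [-0.4, 3.9, -2.5]
finger_gap: 0.0119
gripper_force: 45.0
```

```bash
python3 r.py
```

```text
38.55 [0.516  0.192  0.0837] yaw -0.6723 F [-0.05  2.97 -1.98] T [ 0.642 -0.056  0.061] Tz [0.03 0.07 0.08 0.06]
```

Request:
play_rows([
  {"linear": [0, 0, 0], "roll": 0.006},
  {"linear": [0, 0, 0], "roll": 0.012},
  {"linear": [0, 0, 0], "roll": 0.018},
  {"linear": [0, 0, 0], "roll": 0.024},
  {"linear": [0, 0, 0], "roll": 0.03},
  {"linear": [0, 0, 0], "roll": 0.036},
  {"linear": [0, 0, 0], "roll": 0.04},
  {"linear": [0, 0, 0], "roll": 0.04},
])

```text
time_s: 39.55
eef_pos: [0.516, 0.192, 0.0837]
tcp_rot: [0.0, 0.339, 0.941, 0.0]
contact_force: [-0.0, 3.0, -1.9]
finger_gap: 0.0121
gripper_force: 45.0
```

```bash
python3 r.py
```

```text
39.7 [0.516  0.192  0.0837] yaw -0.6923 F [-0.14  3.36 -2.22] T [ 0.654 -0.132  0.082] Tz [0.06 0.08 0.1  0.09]
```

Request:
play_rows([
  {"linear": [0, 0, 0], "roll": 0.006},
  {"linear": [0, 0, 0], "roll": 0.012},
  {"linear": [0, 0, 0], "roll": 0.018},
  {"linear": [0, 0, 0], "roll": 0.024},
  {"linear": [0, 0, 0], "roll": 0.03},
  {"linear": [0, 0, 0], "roll": 0.036},
  {"linear": [0, 0, 0], "roll": 0.04},
  {"linear": [0, 0, 0], "roll": 0.04},
])

```text
time_s: 40.7
eef_pos: [0.516, 0.192, 0.0837]
tcp_rot: [0.0, 0.349, 0.937, 0.0]
contact_force: [0.0, 3.1, -1.7]
finger_gap: 0.0116
gripper_force: 45.0
```

```bash
python3 r.py
```

```text
40.85 [0.516  0.192  0.0837] yaw -0.7123 F [ 0.    3.48 -2.45] T [ 0.704 -0.123  0.095] Tz [0.09 0.14 0.1  0.05]
```

Request:
play_rows([
  {"linear": [0, 0, 0], "roll": 0.006},
  {"linear": [0, 0, 0], "roll": 0.012},
  {"linear": [0, 0, 0], "roll": 0.018},
  {"linear": [0, 0, 0], "roll": 0.024},
  {"linear": [0, 0, 0], "roll": 0.03},
  {"linear": [0, 0, 0], "roll": 0.036},
  {"linear": [0, 0, 0], "roll": 0.04},
  {"linear": [0, 0, 0], "roll": 0.04},
])

```text
time_s: 41.85
eef_pos: [0.516, 0.192, 0.0837]
tcp_rot: [0.0, 0.358, 0.934, 0.0]
contact_force: [0.4, 3.8, -3.1]
finger_gap: 0.0118
gripper_force: 45.0
```

```bash
python3 r.py
```

```text
42.0 [0.516  0.192  0.0837] yaw -0.7323 F [ 0.4   3.69 -3.04] T [ 0.764 -0.134  0.097] Tz [0.11 0.11 0.04 0.14]
```

Request:
play_rows([
  {"linear": [0, 0, 0], "roll": 0.006},
  {"linear": [0, 0, 0], "roll": 0.012},
  {"linear": [0, 0, 0], "roll": 0.018},
  {"linear": [0, 0, 0], "roll": 0.024},
  {"linear": [0, 0, 0], "roll": 0.03},
  {"linear": [0, 0, 0], "roll": 0.036},
  {"linear": [0, 0, 0], "roll": 0.04},
  {"linear": [0, 0, 0], "roll": 0.04},
])

```text
time_s: 43.0
eef_pos: [0.516, 0.192, 0.0837]
tcp_rot: [0.0, 0.367, 0.93, 0.0]
contact_force: [0.2, 4.4, -3.1]
finger_gap: 0.0117
gripper_force: 45.0
```

```bash
python3 r.py
```

```text
43.15 [0.516  0.192  0.0837] yaw -0.7523 F [ 0.73  4.16 -2.85] T [ 0.835 -0.171  0.113] Tz [0.17 0.14 0.05 0.09]
```

Request:
play_rows([
  {"linear": [0.0004, 0.0004, 0], "roll": 0.006},
  {"linear": [0.0004, 0.0004, 0], "roll": 0.012},
  {"linear": [0.0004, 0.0004, 0], "roll": 0.018},
  {"linear": [0.0004, 0.0004, 0], "roll": 0.024},
  {"linear": [0.0004, 0.0004, 0], "roll": 0.03},
  {"linear": [0.0004, 0.0004, 0], "roll": 0.036},
  {"linear": [0.0004, 0.0004, 0], "roll": 0.04},
  {"linear": [0.0004, 0.0004, 0], "roll": 0.04},
])

```text
time_s: 44.15
eef_pos: [0.5161, 0.1922, 0.0837]
tcp_rot: [0.0, 0.377, 0.926, 0.0]
contact_force: [0.9, 1.9, -3.6]
finger_gap: 0.0116
gripper_force: 45.0
```

```bash
python3 r.py
```

```text
44.3 [0.516  0.1922 0.0837] yaw -0.7723 F [ 1.78  2.67 -3.64] T [ 0.584 -0.446  0.141] Tz [0.15 0.14 0.13 0.14]
```

Request:
play_rows([
  {"linear": [0, 0, 0], "roll": 0.006},
  {"linear": [0, 0, 0], "roll": 0.012},
  {"linear": [0, 0, 0], "roll": 0.018},
  {"linear": [0, 0, 0], "roll": 0.024},
  {"linear": [0, 0, 0], "roll": 0.03},
  {"linear": [0, 0, 0], "roll": 0.036},
  {"linear": [0, 0, 0], "roll": 0.04},
  {"linear": [0, 0, 0], "roll": 0.04},
])

```text
time_s: 45.3
eef_pos: [0.516, 0.1922, 0.0837]
tcp_rot: [0.0, 0.386, 0.923, 0.0]
contact_force: [2.1, 2.9, -3.3]
finger_gap: 0.0117
gripper_force: 45.0
```

```bash
python3 r.py
```

```text
45.45 [0.516  0.1923 0.0837] yaw -0.7923 F [ 2.25  2.85 -3.89] T [ 0.594 -0.533  0.117] Tz [0.11 0.11 0.08 0.16]
```

Request:
play_rows([
  {"linear": [0, 0, 0], "roll": 0.006},
  {"linear": [0, 0, 0], "roll": 0.012},
  {"linear": [0, 0, 0], "roll": 0.018},
  {"linear": [0, 0, 0], "roll": 0.024},
  {"linear": [0, 0, 0], "roll": 0.03},
  {"linear": [0, 0, 0], "roll": 0.036},
  {"linear": [0, 0, 0], "roll": 0.04},
  {"linear": [0, 0, 0], "roll": 0.04},
])

```text
time_s: 46.45
eef_pos: [0.516, 0.1922, 0.0837]
tcp_rot: [0.0, 0.395, 0.919, 0.0]
contact_force: [1.7, 2.7, -5.0]
finger_gap: 0.012
gripper_force: 45.0
```

```bash
python3 r.py
```

```text
46.6 [0.516  0.1922 0.0837] yaw -0.8123 F [ 2.66  2.54 -4.9 ] T [ 0.609 -0.599  0.142] Tz [0.11 0.14 0.14 0.17]
```

Request:
play_rows([
  {"linear": [0, 0, 0.0003], "roll": 0.006},
  {"linear": [0, 0, 0.0003], "roll": 0.012},
  {"linear": [0, 0, 0.0003], "roll": 0.018},
  {"linear": [0, 0, 0.0003], "roll": 0.024},
  {"linear": [0, 0, 0.0003], "roll": 0.03},
  {"linear": [0, 0, 0.0003], "roll": 0.036},
  {"linear": [0, 0, 0.0003], "roll": 0.04},
  {"linear": [0, 0, 0.0003], "roll": 0.04},
])

```text
time_s: 47.6
eef_pos: [0.5161, 0.1923, 0.0836]
tcp_rot: [0.0, 0.404, 0.915, 0.0]
contact_force: [2.8, 2.9, -2.8]
finger_gap: 0.0121
gripper_force: 45.0
```

```bash
python3 r.py
```

```text
47.75 [0.516  0.1922 0.0836] yaw -0.8323 F [ 2.68  3.39 -2.79] T [ 0.639 -0.625  0.151] Tz [0.12 0.13 0.17 0.19]
```

Request:
play_rows([
  {"linear": [0, 0, 0], "roll": 0.006},
  {"linear": [0, 0, 0], "roll": 0.012},
  {"linear": [0, 0, 0], "roll": 0.018},
  {"linear": [0, 0, 0], "roll": 0.024},
  {"linear": [0, 0, 0], "roll": 0.03},
  {"linear": [0, 0, 0], "roll": 0.036},
  {"linear": [0, 0, 0], "roll": 0.04},
  {"linear": [0, 0, 0], "roll": 0.04},
])

```text
time_s: 48.75
eef_pos: [0.516, 0.1922, 0.0836]
tcp_rot: [0.0, 0.413, 0.911, 0.0]
contact_force: [2.2, 3.3, -3.2]
finger_gap: 0.0112
gripper_force: 45.0
```

```bash
python3 r.py
```

```text
48.9 [0.516  0.1922 0.0836] yaw -0.8523 F [ 2.75  3.44 -2.77] T [ 0.707 -0.654  0.159] Tz [0.15 0.25 0.15 0.09]
```

Request:
play_rows([
  {"linear": [0, 0, 0], "roll": 0.006},
  {"linear": [0, 0, 0], "roll": 0.012},
  {"linear": [0, 0, 0], "roll": 0.018},
  {"linear": [0, 0, 0], "roll": 0.024},
  {"linear": [0, 0, 0], "roll": 0.03},
  {"linear": [0, 0, 0], "roll": 0.036},
  {"linear": [0, 0, 0], "roll": 0.04},
  {"linear": [0, 0, 0], "roll": 0.04},
])

```text
time_s: 49.9
eef_pos: [0.516, 0.1922, 0.0836]
tcp_rot: [0.0, 0.422, 0.906, 0.0]
contact_force: [1.9, 3.0, -2.0]
finger_gap: 0.0115
gripper_force: 45.0
```

```bash
python3 r.py
```

```text
50.05 [0.516  0.1922 0.0836] yaw -0.8723 F [ 2.62  3.17 -2.69] T [ 0.771 -0.706  0.196] Tz [0.22 0.18 0.21 0.17]
```

Request:
play_rows([
  {"linear": [0, 0, 0], "roll": 0.005},
  {"linear": [0, 0, 0], "roll": 0.01},
  {"linear": [0, 0, 0], "roll": 0.015},
  {"linear": [0, 0, 0], "roll": 0.02},
  {"linear": [0, 0, 0], "roll": 0.025},
  {"linear": [0, 0, 0], "roll": 0.03},
  {"linear": [0, 0, 0], "roll": 0.03},
  {"linear": [0, 0, 0], "roll": 0.03},
])

```text
time_s: 51.05
eef_pos: [0.516, 0.1922, 0.0836]
tcp_rot: [0.0, 0.429, 0.903, 0.0]
contact_force: [2.5, 2.9, -3.0]
finger_gap: 0.0119
gripper_force: 45.0
```

```bash
python3 r.py
```

```text
51.2 [0.516  0.1923 0.0836] yaw -0.8873 F [ 2.69  3.56 -3.04] T [ 0.782 -0.72   0.2  ] Tz [0.19 0.19 0.19 0.23]
```

Request:
play_rows([
  {"linear": [0, 0, 0], "roll": 0.006},
  {"linear": [0, 0, 0], "roll": 0.012},
  {"linear": [0, 0, 0], "roll": 0.018},
  {"linear": [0, 0, 0], "roll": 0.024},
  {"linear": [0, 0, 0], "roll": 0.03},
  {"linear": [0, 0, 0], "roll": 0.036},
  {"linear": [0, 0, 0], "roll": 0.036},
  {"linear": [0, 0, 0], "roll": 0.036},
])

```text
time_s: 52.2
eef_pos: [0.516, 0.1922, 0.0836]
tcp_rot: [0.0, 0.437, 0.899, 0.0]
contact_force: [3.3, 3.7, -2.9]
finger_gap: 0.0116
gripper_force: 45.0
```

```bash
python3 r.py
```

```text
52.35 [0.516  0.1923 0.0836] yaw -0.9054 F [ 3.15  4.25 -2.96] T [ 0.838 -0.758  0.194] Tz [0.2  0.2  0.22 0.16]
```

Request:
play_rows([
  {"linear": [0, 0, 0], "roll": 0.006},
  {"linear": [0, 0, 0], "roll": 0.012},
  {"linear": [0, 0, 0], "roll": 0.018},
  {"linear": [0, 0, 0], "roll": 0.024},
  {"linear": [0, 0, 0], "roll": 0.03},
  {"linear": [0, 0, 0], "roll": 0.036},
  {"linear": [0, 0, 0], "roll": 0.036},
  {"linear": [0, 0, 0], "roll": 0.036},
])

```text
time_s: 53.35
eef_pos: [0.5162, 0.1924, 0.0836]
tcp_rot: [0.0, 0.445, 0.895, 0.0]
contact_force: [3.5, 3.8, -5.0]
finger_gap: 0.0113
gripper_force: 45.0
```

```bash
python3 r.py
```

```text
53.5 [0.5162 0.1924 0.0836] yaw -0.9231 F [ 3.68  4.08 -3.72] T [ 0.922 -0.842  0.301] Tz [0.32 0.3  0.28 0.3 ]
```

Request:
play_rows([
  {"linear": [0, 0, 0], "roll": 0.003},
  {"linear": [0, 0, 0], "roll": 0.006},
  {"linear": [0, 0, 0], "roll": 0.009},
  {"linear": [0, 0, 0], "roll": 0.011},
  {"linear": [0, 0, 0], "roll": 0.011},
  {"linear": [0, 0, 0], "roll": 0.011},
  {"linear": [0, 0, 0], "roll": 0.011},
  {"linear": [0, 0, 0], "roll": 0.011},
])

```text
time_s: 54.5
eef_pos: [0.5162, 0.1924, 0.0836]
tcp_rot: [0.0, 0.448, 0.894, 0.0]
contact_force: [3.9, 3.7, -4.0]
finger_gap: 0.0115
gripper_force: 45.1
```

```bash
python3 r.py
```

```text
54.65 [0.5163 0.1924 0.0836] yaw -0.9283 F [ 3.78  3.62 -3.79] T [ 0.93  -0.864  0.443] Tz [0.39 0.46 0.47 0.45]
```

Shoulder reached at ~0.44 N m. Backing off the pressure and lifting straight out.

Request:
play_rows([
  {"linear": [0, 0, 0], "roll": -0.03},
  {"linear": [0, 0, 0], "roll": -0.06},
  {"linear": [0, 0, -0.006], "roll": -0.06},
  {"linear": [0, 0, -0.015], "roll": -0.06},
  {"linear": [0, 0, -0.04], "roll": -0.06},
  {"linear": [0, 0, -0.07], "roll": -0.06},
  {"linear": [0, 0, -0.1], "roll": -0.06},
  {"linear": [0, 0, -0.12], "roll": -0.06},
])

```text
time_s: 55.65
eef_pos: [0.5164, 0.1923, 0.1452]
tcp_rot: [0.001, 0.434, 0.901, 0.0]
contact_force: [-0.1, -0.4, -2.0]
finger_gap: 0.0113
gripper_force: 45.0
```

Run:
```python
from h import *
s=manip.read_state();q=s["tcp_rot"];y=2*np.arctan2(q[2],q[1])
d=np.array([.5872,-.1628])-s["eef_pos"][:2]
X=np.array([np.cos(y),np.sin(y)]);Y=np.array([np.sin(y),-np.cos(y)])
print(s["time_s"],s["eef_pos"],y-np.pi,"units",d@X*2,d@Y*2,"roll",-(np.pi-.0243-y)*2,s["contact_force"])
```

```text
55.65 [0.51636806 0.19233871 0.1451684 ] -0.8987967011880906 units -0.6440408822984889 -0.33132161756580397 roll -1.7489934023761808 [-0.12492456 -0.40529497 -2.01786038]
```

Request:
play_rows([
  {"linear": [-0.04, -0.02, 0], "roll": -0.08},
  {"linear": [-0.12, -0.06, 0], "roll": -0.2},
  {"linear": [-0.22, -0.113, 0], "roll": -0.34},
  {"linear": [-0.33, -0.17, 0], "roll": -0.48},
  {"linear": [-0.44, -0.226, 0], "roll": -0.62},
  {"linear": [-0.54, -0.278, 0], "roll": -0.74},
  {"linear": [-0.61, -0.314, 0], "roll": -0.84},
  {"linear": [-0.644, -0.331, 0], "roll": -0.9},
])

```text
time_s: 56.65
eef_pos: [0.5871, -0.1652, 0.144]
tcp_rot: [0.0, 0.223, 0.975, -0.0]
contact_force: [0.5, 0.2, -1.9]
finger_gap: 0.0118
gripper_force: 45.0
```

Request:
play_rows([
  {"linear": [0, 0, 0], "roll": -0.12},
  {"linear": [0, 0, 0], "roll": -0.26},
  {"linear": [0, 0, 0.01], "roll": -0.42},
  {"linear": [0, 0, 0.03], "roll": -0.58},
  {"linear": [0, 0, 0.06], "roll": -0.72},
  {"linear": [0, 0, 0.09], "roll": -0.82},
  {"linear": [0, 0, 0.11], "roll": -0.849},
  {"linear": [0, 0, 0.12], "roll": -0.849},
])

```text
time_s: 57.65
eef_pos: [0.5868, -0.1627, 0.0832]
tcp_rot: [-0.0, 0.012, 1.0, 0.0]
contact_force: [-0.1, -0.3, -2.3]
finger_gap: 0.0113
gripper_force: 45.0
```

Run:
```python
from h import *
manip.grab_frame("top")
s=manip.read_state();q=s["tcp_rot"];y=2*np.arctan2(q[2],q[1])
d=np.array([.5872,-.1628])-s["eef_pos"][:2]
X=np.array([np.cos(y),np.sin(y)]);Y=np.array([np.sin(y),-np.cos(y)])
print(s["time_s"],s["eef_pos"],y-np.pi,"units",d@X*2,d@Y*2,"roll",-(np.pi-.0243-y)*2,s["contact_force"])
```

```text
57.7 [ 0.58662943 -0.16266454  0.08288647] -0.02499109209474648 units -0.0011475479183023479 -0.00024232982821188466 roll -0.0013821841894925413 [-0.01249918  0.14133033 -2.67149139]
```

Request:
play_rows([
  {"linear": [-0.001, 0, 0.012], "roll": 0},
  {"linear": [-0.001, 0, 0.026], "roll": 0},
  {"linear": [-0.001, 0, 0.04], "roll": 0},
  {"linear": [-0.001, 0, 0.052], "roll": 0},
  {"linear": [-0.001, 0, 0.06], "roll": 0},
  {"linear": [-0.001, 0, 0.067], "roll": 0},
  {"linear": [-0.001, 0, 0.071], "roll": 0},
  {"linear": [-0.001, 0, 0.073], "roll": 0},
])

```text
time_s: 58.7
eef_pos: [0.5875, -0.1628, 0.047]
tcp_rot: [0.0, 0.012, 1.0, -0.0]
contact_force: [-0.2, -0.1, -2.5]
finger_gap: 0.0117
gripper_force: 45.0
```

```bash
python3 r.py
```

```text
58.85 [ 0.5875 -0.1628  0.0472] yaw -0.0243 F [-0.02 -0.03 -2.62] T [ 0.064 -0.162  0.017] Tz [ 0.02  0.04 -0.03  0.04]
```

Request:
play_rows([
  {"linear": [0, 0, 0.001], "roll": 0},
  {"linear": [0, 0, 0.002], "roll": 0},
  {"linear": [0, 0, 0.002], "roll": 0},
  {"linear": [0, 0, 0.002], "roll": 0},
  {"linear": [0, 0, 0.002], "roll": 0},
  {"linear": [0, 0, 0.002], "roll": 0},
  {"linear": [0, 0, 0.002], "roll": 0},
  {"linear": [0, 0, 0.002], "roll": 0},
])

```text
time_s: 59.85
eef_pos: [0.5875, -0.1628, 0.0462]
tcp_rot: [0.0, 0.012, 1.0, -0.0]
contact_force: [-1.2, -0.6, 0.3]
finger_gap: 0.0118
gripper_force: 45.0
```

Request:
play_rows([
  {"linear": [0, 0, 0], "roll": 0},
  {"linear": [0, 0, 0], "roll": 0},
  {"linear": [0, 0, 0], "roll": 0},
  {"linear": [0, 0, 0], "roll": 0},
  {"linear": [0, 0, 0], "roll": 0},
  {"linear": [0, 0, 0], "roll": 0},
  {"linear": [0, 0, 0], "roll": 0},
  {"linear": [0, 0, 0], "roll": 0},
], fingers=-1)

```text
time_s: 60.85
eef_pos: [0.5875, -0.1628, 0.0461]
tcp_rot: [-0.0, 0.012, 1.0, -0.0]
contact_force: [0.7, -0.6, 0.6]
finger_gap: 0.0866
gripper_force: 0.0
```

Request:
play_rows([
  {"linear": [0, 0, -0.02], "roll": 0},
  {"linear": [0, 0, -0.06], "roll": 0},
  {"linear": [0, 0, -0.1], "roll": 0},
  {"linear": [0, 0, -0.14], "roll": 0},
  {"linear": [0, 0, -0.18], "roll": 0},
  {"linear": [0, 0, -0.2], "roll": 0},
  {"linear": [0, 0, -0.2], "roll": 0},
  {"linear": [0, 0, -0.2], "roll": 0},
])

```text
time_s: 61.85
eef_pos: [0.587, -0.1627, 0.1454]
tcp_rot: [-0.001, 0.012, 1.0, 0.0]
contact_force: [0.6, -0.2, -0.4]
finger_gap: 0.0882
gripper_force: 0.0
```

Run:
```python
from h import *
snap("wrist","w6",None,1.5)
```

```text
(no output)
```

View pics/w6.png

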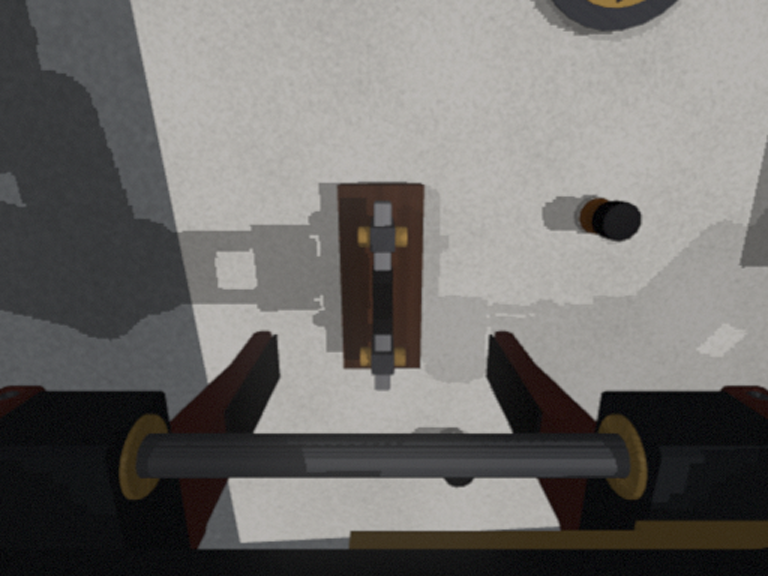

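The spanner stands in its rest (bar from (382,203) to (382,388)), and the gripper is open and clear. Handing in.

```bash
python3 -c "
from station import manip
print(manip.sign_off())"
```

```text
the job is handed in; nothing more can be done
None
```

The ring was screwed home against its shoulder at a measured 0.44 N m, the spanner is back upright in its rest and released, and the job was handed in at about 62 s of the 72 s limit (the hand-in returned no verdict).

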